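# Count three levelling caps through the tray spout into their tub

## Robot

A 6-joint arm with a two-finger parallel gripper is mounted at the origin on the work surface. World frame = base frame: x ahead of the robot, y to its left, z up, the work surface at z = 0. Lengths are in m, angles in rad, forces in N, time in s.
With the tool pointing down it reaches from about 0.425 to 1.125 m from the base axis. Payload 14.9 kg.
Tool frame: the origin (TCP) lies on the centre line of the jaws, within the pads' length; the fingertips stand 11 mm ahead of it and the grasp point (between the pads) lies 8 mm behind it (manip.tips_ahead is the distance from the TCP to the fingertips, in m); z points along the fingers, y is the direction in which the jaws open and shut (so a half turn about z gives the same grasp; the last joint's range is limited). The gripper opens to 91 mm and grips with 3 to 60 N. Pads are 32 mm wide; open, the fingers measure 118 mm over their backs; the gripper's body (76 mm by 178 mm) begins 60 mm behind the grasp point.
Start: joints at [1.159, 0.379, 1.734, -0, 1.028, -0.033], TCP at [0.259, 0.65, 0.225] pointing down, gripper open.
Joint ranges: [-2.77, 2.77], [-0.74, 2.19], [0, 2.66], [-1.06, 4.2], [0.31, 2.87], [-3.08, 3.08]. Speed limits (rad/s): [1.89, 1.89, 2.39, 3.14, 3.14, 3.14].

## Interface

Orientations are given as a rotation vector (axis times angle).
In Python, from workcell import manip gives the robot as it stands.
- The arm moves only by the tool step_arm, never from a script. Its argument "plan" is a list that holds one entry, the list of rows, each a list of 7 numbers: the opening, from 0 (shut) to 1 (fully open), then the shift along the tool's x, y, z in m, then the turn, a rotation vector about the tool's x, y, z in degrees. A call has 1 to 20 rows; each row is the pose to reach, as a shift and turn from the pose measured when the call began, along the tool's axes at that moment; what a row does not reach only later rows make up. A row lasts 1/12 s, in which the tool goes at most 41.7 mm and 7.16 degrees, less where a joint would pass 70% of its speed; a pose out of reach is approached as far as the arm can. A call with a gripper value outside its range is refused whole. The fingers move at their own pace and stop on an object; "grip_force" is the grip in N (left out, the last holds). Time passes only in rows, so rows that repeat a pose let the fingers close. It gives the time, the measured TCP pose, the force and the opening at its end, in the units of the state.
- manip.get_state(): the state, without advancing time (a new reading comes with each control period).
- manip.grab_frame(name): name is "scene" or "top" or "wrist"; returns a dict with "image" (420x560x3 uint8, blue, green, red), "range_z" (420x560 float32, m along the optical axis (not along the pixel's ray), 0 where there is no reading), "vfov" (degrees; the focal length in pixels is half the picture's height over the tangent of half this angle, whatever the lens; pixels are square), "cx", "cy" (the principal point, pixels), "dist" ([k1, k2, p1, p2, k3] as OpenCV has them; the pictures are not rectified), "view" (4x4, takes a point from world to camera coordinates). Camera axes: x right, y down, z forward; pixel columns grow to the right and rows downward; lengths in m; the calibration is good to about 2 mm. A picture is of the moment at which its call begins.
- manip.finish_job(): hands the job in, once; it reports no verdict.
The state is a dict: "time_s": time; "q": joint angles; "qvel": joint speeds; "joint_torque": joint torques, N m; "eef_pos": TCP position; "eef_rot": TCP orientation; "wrist_force": force on the tool from outside, world axes, zero at the start; "torque": the same for the moment, N m; "finger_gap": finger opening in m.
Only numpy, scipy, OpenCV 4.12 (cv2) and the standard library are available. Lean on these libraries where they do the work, as an engineer would, in place of code of your own. Each camera call takes 0.05 s, during which the arm holds its last target.

## Task

Turn the turntable with your fingertips until the blue tub stands under the spout of the counting tray, then sweep the three loose blue levelling caps along the tray and out through its narrow gate, one at a time, so that all three drop into the blue tub. Only push: do not pick anything up, and leave the trowel, the grout float and the stone tile sample where they lie.

Things in the scene. Friction and masses are not known exactly. Their poses are not given: they have to be found in the camera images.
- turntable (a joint): aluminium turntable plate, 280 mm across, top 18 mm above the counter, with three tubs fixed to it. Turns both ways without stops, with a light drag (0.09 N m, about 1 N at a tub), and stays where it is left. Value in rad, growing anticlockwise seen from above: at 0 or any whole turn the blue tub is squarely under the spout, at +2.09 the orange, at -2.09 the yellow. Starts from 0.8 to 5.4
- turntable_foot: fixed foot of the turntable. Origin: on the turntable's axis at counter height; its y axis points to the tray's spout, x level and across, z up
- tub_blue (a point): centre of the inner floor of the empty blue tub, 21 mm above the counter. The three tubs are alike: round, 100 mm across outside and 94 mm inside at the rim, 86 mm inside at the floor, walls 3 mm, rim 52 mm above this point (73 mm above the counter), centre 82 mm from the turntable's axis, 120 degrees apart. A tub passes under the spout with 8 mm to spare
- tub_yellow (a point): centre of the inner floor of the yellow tub, 120 degrees anticlockwise (seen from above) of the blue one; some yellow caps, fixed, lie flat in it up to 19 mm above its floor
- tub_orange (a point): centre of the inner floor of the orange tub, 120 degrees clockwise of the blue one; some orange caps, fixed, lie flat in it up to 19 mm above its floor
- tray: light grey sheet-metal counting tray on legs, immovable. Origin: on the counter below the middle of the spout's open end, 95 mm from the turntable's axis; +y runs into the tray, away from the turntable, x across, z up. Flat deck 85 mm above the counter, 4 mm thick; walls 3 mm thick, 18 mm high (top 103 mm above the counter), straight sides 230 mm apart inside from y = 100 mm to the back wall at y = 205 mm
- gate (a point): middle of the narrow gate, on the deck, 7 mm in from the spout's open end (tray y = 7 mm). The gate is straight, 52 mm wide inside, from y = 0 (open end, no lip: a cap falls off here) to y = 14 mm; from there its walls spread evenly like a funnel to 230 mm at y = 100 mm. The caps start between y = 85 and 135 mm, one within 3 mm of the middle line and one 50 to 64 mm off it on each side
- drop (a point): point in the air level with the deck, 13 mm outside the spout's open end, over the middle of whichever tub stands squarely under the spout (also 82 mm from the turntable's axis)
- cap1: a loose blue plastic levelling cap lying on the tray: a round puck 40 mm across, straight-sided for the lowest 11 mm, with a low ribbed domed hub 26 mm across on top (19 mm tall in all), about 14 g. Origin: centre of its underside, z up
- cap2: a loose blue plastic levelling cap lying on the tray: a round puck 40 mm across, straight-sided for the lowest 11 mm, with a low ribbed domed hub 26 mm across on top (19 mm tall in all), about 14 g. Origin: centre of its underside, z up
- cap3: a loose blue plastic levelling cap lying on the tray: a round puck 40 mm across, straight-sided for the lowest 11 mm, with a low ribbed domed hub 26 mm across on top (19 mm tall in all), about 14 g. Origin: centre of its underside, z up
- cap1_mid (a point): middle of cap1, 8 mm above its underside
- cap2_mid (a point): middle of cap2, 8 mm above its underside
- cap3_mid (a point): middle of cap3, 8 mm above its underside
- trowel: brushed steel notched trowel lying loose on the counter beyond the tray's back end, blade 280 x 105 mm, black handle above it to 72 mm height. Origin: centre of the blade's underside. To be left alone
- float: white rubber grout float lying loose beyond the turntable, 240 x 95 mm, grey handle to 75 mm height. Origin: centre of its underside. To be left alone
- tile_sample: pale sandstone tile sample lying loose on the robot's side of the turntable, towards the float, 100 x 100 x 10 mm. Origin: centre of its underside. To be left alone
There are look-alikes about, which are no part of the job. Leave any grey or yellow look-alike of the cap1 alone.

How it is judged:
By the outcome, as a careful person would: the job done as asked, in the order asked, and still so for the second after the job is handed in, with the robot touching nothing.
It also fails if it takes over 67 s, if anything falls off the work surface, if the arm or the gripper's body presses on something with over 40 N, if the wrist force passes 120 N, or if a joint passes its speed limit or range.

## Working session

There is one attempt and no reset: what is moved stays moved. The work goes in short steps, Python scripts to look and compute and a tool call to move; the robot and the scene stay as the last step left them, time stands still between calls to the robot, and variables do not carry over. Pictures are saved under pics/ and viewed, and the job is handed in when it is done.

Besides the shell and the picture viewer there is one more tool, called after ">>>" as name(argument=value, ...), one argument or row to a line, values as JSON. step_arm: Moves the arm, as the interface text tells. Its arguments: {"type":"object","properties":{"plan":{"type":"array","items":{"type":"array","items":{"type":"array","items":{"type":"number"}}}},"grip_force":{"type":"number"}},"required":["plan"]}

```bash
ls; mkdir -p pics; python3 - <<'E'
from workcell import manip
import cv2
s=manip.get_state();print(s)
print(manip.tips_ahead)
for n in("scene","top"):
    f=manip.grab_frame(n);cv2.imwrite(f"pics/{n}0.png",f["image"]);print(n,f["vfov"],f["cx"],f["cy"],f["dist"],f["view"])
E
```

```text
pics
{'time_s': 0.0, 'q': array([ 1.15870131e+00,  3.79448482e-01,  1.73477619e+00, -1.94302677e-05,
        1.02850587e+00, -3.33097942e-02]), 'qvel': array([ 1.23907542e-03, -6.81926474e-05, -1.31885241e-03, -1.20059149e-03,
       -9.55339292e-04,  7.69196959e-04]), 'joint_torque': array([-2.70740165e-03, -7.63735271e+01, -4.34356105e+01,  6.49924530e-02,
        4.25188593e-02, -1.05282556e-04]), 'eef_pos': array([0.25871439, 0.65001772, 0.22426261]), 'eef_rot': array([-5.91383946e-01, -3.08518869e+00,  1.74889011e-03]), 'wrist_force': array([0.40924088, 0.46497638, 0.10145547]), 'torque': array([-0.02701453,  0.0313009 ,  0.01242198]), 'finger_gap': 0.0911852216611429}
0.011
scene 53.897587948494966 277.413831240632 213.54500097554543 [0.03471091 0.         0.         0.         0.        ] [[-0.64679031  0.76266555 -0.00188424  0.30542597]
 [ 0.44032499  0.3714049  -0.81741807 -0.13924323]
 [-0.62271679 -0.52952776 -0.57604179  1.29743583]
 [ 0.          0.          0.          1.        ]]
top 54.762563522235254 285.81975284367593 211.47928659999695 [0.02676693 0.         0.         0.         0.        ] [[ 0.0051514  -0.9999749   0.00486514 -0.03568022]
 [-0.97685227 -0.00607261 -0.21382882  0.49230289]
 [ 0.21385299 -0.003651   -0.97685903  0.94337702]
 [ 0.          0.          0.          1.        ]]
```

View pics/scene0.png

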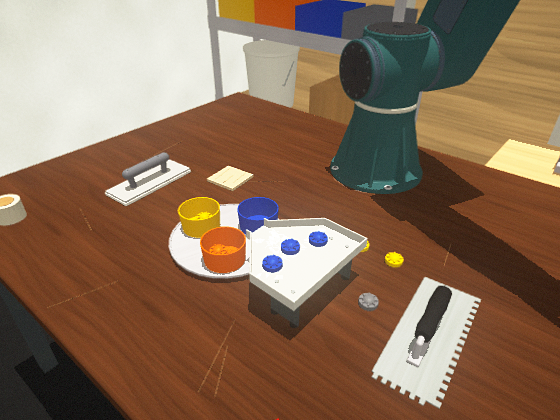

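View pics/top0.png

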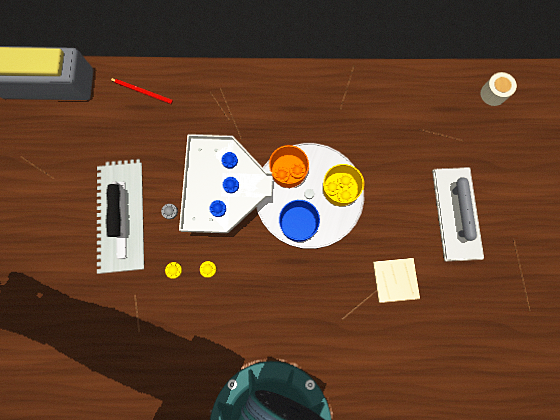

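The scene view shows the turntable with three tubs and the tray on the right. In the top view, the blue tub is at about (299,221), orange (290,167), yellow (343,185) and the spout around (270,188). The caps are at (229,160), (231,185) and (218,208). Next I'll measure these.

```bash
cat > h.py <<'E'
from workcell import manip
import cv2, numpy as np
def grab(n):
    f=manip.grab_frame(n); im=f["image"]; H,W=im.shape[:2]
    fl=H/2/np.tan(np.radians(f["vfov"])/2)
    K=np.array([[fl,0,f["cx"]],[0,fl,f["cy"]],[0,0,1]])
    V=np.array(f["view"]); D=np.array(f["dist"],float)
    uv=np.stack(np.meshgrid(np.arange(W),np.arange(H)),-1).reshape(-1,1,2).astype(float)
    r=cv2.undistortPoints(uv,K,D).reshape(H,W,2)
    z=f["range_z"]; P=np.dstack([r[...,0]*z,r[...,1]*z,z])
    Wd=(P-V[:3,3])@V[:3,:3]
    Wd[z<=0]=np.nan
    return im,Wd,(K,D,V)
def project(p,c):
    K,D,V=c; rv=cv2.Rodrigues(V[:3,:3])[0]
    return cv2.projectPoints(np.array(p,float).reshape(-1,1,3),rv,V[:3,3],K,D)[0].reshape(-1,2)
def fitc(xy):
    from scipy.optimize import least_squares
    r=least_squares(lambda p:np.hypot(*(xy-p[:2]).T)-p[2],[*xy.mean(0),.05],loss='soft_l1',f_scale=.002)
    return r.x
def masks(im):
    h=cv2.cvtColor(im,cv2.COLOR_BGR2HSV); H,S,Vv=h[...,0],h[...,1],h[...,2]
    sat=(S>140)&(Vv>60)
    return dict(blue=sat&(H>100)&(H<130),orange=sat&(H>4)&(H<16),yellow=sat&(H>20)&(H<35))
E
python3 - <<'E'
from h import *
im,W,c=grab("top")
print(np.nanmedian(W[350:380,100:150,2]))
M=masks(im)
for k,m in M.items():
    rim=m&(abs(W[...,2]-.073)<.004)&(W[...,0]>.3)
    xy=W[rim][:,:2]; print(k,len(xy),fitc(xy),W[rim][:,2].mean())
cap=(M['blue']&(W[...,2]>.085)).astype(np.uint8)
n,l,st,ce=cv2.connectedComponentsWithStats(cap)
for i in range(1,n):
    if st[i,4]>30: 
        q=W[l==i]; print(ce[i],st[i,4],q.mean(0),(q.min(0)+q.max(0))/2,q.max(0)-q.min(0))
# tray walls
wall=(abs(W[...,2]-.103)<.004)&~(cap>0)
for p in W[wall][::25]: pass
cv2.imwrite("pics/wall.png",(wall*255).astype(np.uint8))
deck=(abs(W[...,2]-.085)<.003); cv2.imwrite("pics/deck.png",(deck*255).astype(np.uint8))
plate=(abs(W[...,2]-.018)<.004)&(W[...,1]<.3); cv2.imwrite("pics/plate.png",(plate*255).astype(np.uint8))
cv2.imwrite("pics/all.png",np.hstack([(x[100:280,150:400]*255).astype(np.uint8) for x in(wall,deck,plate)]))
E
```

```text
0.0002804188483069023
blue 145 [ 0.46875206 -0.06390171  0.04765167] 0.07294096166193408
orange 104 [ 0.60807423 -0.03808389  0.04793428] 0.07249063399078938
yellow 162 [ 0.56068084 -0.17154825  0.04808144] 0.07288313319466994
[229.1840796  159.66666667] 201 [0.60956888 0.10432336 0.09822731] [0.61123172 0.10463398 0.09713936] [0.03913605 0.03566559 0.02063321]
[230.42512077 184.58454106] 207 [0.54725744 0.09923166 0.09833349] [0.54828616 0.09960944 0.0961339 ] [0.03789248 0.03594328 0.02073313]
[217.51869159 208.09813084] 214 [0.48979481 0.12750146 0.09827896] [0.49074778 0.12775177 0.09682408] [0.03879215 0.03563803 0.01897352]
```

View pics/all.png

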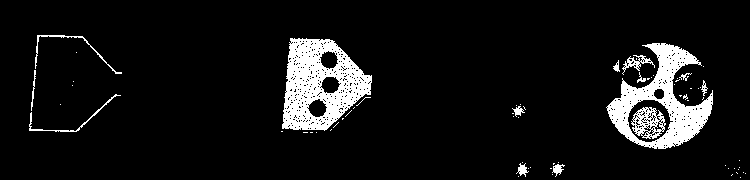

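```bash
cat > tray.py <<'E'
from h import *
from scipy.optimize import least_squares
def segs():
    P=[]
    for s in(1,-1):
        P+=[((s*.0275,0),(s*.0275,.014)),((s*.0275,.014),(s*.1165,.1)),((s*.1165,.1),(s*.1165,.2065))]
    return np.array(P+[((-.1165,.2065),(.1165,.2065))])
S=segs()
def dist(q):
    a=S[:,0];b=S[:,1];d=b-a
    t=np.clip(((q[:,None]-a)*d).sum(-1)/(d*d).sum(-1),0,1)
    return np.linalg.norm(q[:,None]-(a+t[...,None]*d),axis=-1).min(1)
def loc(p,q):
    c,s=np.cos(p[2]),np.sin(p[2]); R=np.array([[c,-s],[s,c]]); return (q-p[:2])@R
E
python3 - <<'E'
from tray import *
for cam in("top","scene"):
    im,W,c=grab(cam); M=masks(im)
    m=(abs(W[...,2]-.1025)<.0025)&~cv2.dilate(M['blue'].astype(np.uint8),np.ones((7,7))).astype(bool)&(W[...,0]>.3)&(W[...,0]<.8)&(abs(W[...,1])<.4)
    q=W[m][:,:2]
    r=least_squares(lambda p:dist(loc(p,q)),[.546,.005,0.05],loss='soft_l1',f_scale=.002)
    print(cam,len(q),r.x,np.median(dist(loc(r.x,q))))
    p=r.x; R=np.array([[np.cos(p[2]),-np.sin(p[2])],[np.sin(p[2]),np.cos(p[2])]])
    ax=p[:2]+R@[0,-.095]; print("axis",ax)
    caps=np.array([[.611,.1045],[.548,.0995],[.4905,.1277]]); print(loc(p,caps))
    cs=[]
    for k,mm in M.items():
        rim=mm&(abs(W[...,2]-.073)<.004)&(W[...,0]>.3)&(W[...,1]<.05); x=fitc(W[rim][:,:2]); cs.append(x[:2]); print(k,x)
    A=np.mean(cs,0);print("A",A)
    for k,x in zip(M,cs):
        d=x-A; print(k,np.degrees(np.arctan2(d[1],d[0])-np.pi/2-p[2]))
E
```

```text
top 392 [ 0.54883551  0.00289953 -0.02554123] 0.0009345300122857345
axis [ 0.54640936 -0.09206948]
[[ 0.0595495   0.10315491]
 [-0.00330226  0.09654762]
 [-0.06150369  0.12326996]]
blue [ 0.46874985 -0.06381756  0.04770201]
orange [ 0.60795211 -0.03813211  0.04792242]
yellow [ 0.56057043 -0.1715174   0.0481148 ]
A [ 0.54575746 -0.09115569]
blue 71.91825742724863
orange -48.08759384042314
yellow -168.09257206216665
scene 407 [ 0.55046231  0.00280846 -0.02634775] 0.0008581340272370563
axis [ 0.54795956 -0.09215857]
[[ 0.05783765  0.10325109]
 [-0.00500876  0.09659311]
 [-0.06323173  0.12326851]]
blue [ 0.47099999 -0.06387558  0.04773671]
orange [ 0.61097499 -0.03759946  0.04793313]
yellow [ 0.56240761 -0.17175438  0.04814351]
A [ 0.54812753 -0.09107647]
blue 72.08318492206034
orange -48.09586626924095
yellow -168.4529272544635
```

```bash
cat > go.py <<'E'
from h import *
from scipy.spatial.transform import Rotation as Ro
T=np.array([.5497,.0029]);TH=-.026; AX=T+np.array([np.sin(TH),-np.cos(TH)])*.095
def tw(x,y): # tray->world
    c,s=np.cos(TH),np.sin(TH); return T+np.array([c*x-s*y,s*x+c*y])
def rel(pts,g=.13):
    """pts: list of (x,y,z,yawdeg of tool x)"""
    s=manip.get_state(); R=Ro.from_rotvec(s["eef_rot"]); out=[]
    for x,y,z,yw in pts:
        a=np.radians(yw); X=np.array([np.cos(a),np.sin(a),0]); Z=np.array([0,0,-1.]); 
        Rt=Ro.from_matrix(np.stack([X,np.cross(Z,X),Z],1))
        d=R.inv().apply(np.array([x,y,z])-s["eef_pos"]); r=(R.inv()*Rt).as_rotvec(degrees=True)
        out.append([g]+[round(float(v),4) for v in d]+[round(float(v),1) for v in r])
    print(s["time_s"],s["eef_pos"].round(4),s["wrist_force"].round(1))
    for o in out: print(o)
E
python3 - <<'E'
from go import *
print(AX)
a=np.radians(280.25);p=AX+.082*np.array([np.cos(a),np.sin(a)])
rel([(*p,.16,88.5)])
E
```

```text
[ 0.54723028 -0.09206789]
0.25 [0.2588 0.6502 0.2246] [ 0.  -0.3 -0.1]
[0.13, -0.5859, -0.6525, 0.065, -0.0, 0.0, 69.8]
```

>>> step_arm(
  plan=[
    [[0.13,-0.03,-0.03,0,0,0,4],[0.13,-0.06,-0.06,0.01,0,0,8],[0.13,-0.09,-0.095,0.01,0,0,12],[0.13,-0.12,-0.13,0.015,0,0,16],[0.13,-0.15,-0.165,0.02,0,0,20],[0.13,-0.18,-0.2,0.02,0,0,24],[0.13,-0.21,-0.23,0.02,0,0,28],[0.13,-0.24,-0.265,0.03,0,0,32],[0.13,-0.27,-0.3,0.03,0,0,36],[0.13,-0.3,-0.33,0.035,0,0,40],[0.13,-0.33,-0.365,0.035,0,0,44],[0.13,-0.36,-0.4,0.04,0,0,48],[0.13,-0.39,-0.43,0.04,0,0,52],[0.13,-0.42,-0.465,0.045,0,0,56],[0.13,-0.45,-0.5,0.05,0,0,60],[0.13,-0.48,-0.53,0.05,0,0,64],[0.13,-0.51,-0.565,0.055,0,0,68],[0.13,-0.54,-0.6,0.06,0,0,69.8],[0.13,-0.565,-0.63,0.065,0,0,69.8],[0.13,-0.586,-0.652,0.065,0,0,69.8]],
  ],
)

```text
time_s: 1.92
eef_pos: [0.5461, -0.1303, 0.1629]
eef_rot: [2.251, 2.191, -0.001]
wrist_force: [0.4, -0.2, -0.1]
finger_gap: 0.0115
```

```bash
python3 - <<'E'
from go import *
pts=[]
a=np.radians(280.25);p=AX+.082*np.array([np.cos(a),np.sin(a)])
pts+=[(*p,.11,88.5),(*p,.062,88.5)]
for d in range(280,196,-6):
    a=np.radians(d);p=AX+.082*np.array([np.cos(a),np.sin(a)]);pts.append((*p,.062,88.5))
rel(pts); print(manip.get_state()['q'],manip.get_state()['finger_gap'])
im,W,c=grab("top"); cv2.imwrite("pics/t1.png",im)
E
```

```text
1.9167 [ 0.5461 -0.1303  0.1629] [ 0.4 -0.2 -0.1]
[0.13, -0.042, 0.0168, 0.0529, -0.0, 0.0, -0.0]
[0.13, -0.0419, 0.0169, 0.1009, -0.0, 0.0, -0.0]
[0.13, -0.042, 0.0165, 0.1009, -0.0, 0.0, -0.0]
[0.13, -0.0433, 0.008, 0.1009, -0.0, 0.0, -0.0]
[0.13, -0.0437, -0.0006, 0.1009, -0.0, 0.0, -0.0]
[0.13, -0.0431, -0.0091, 0.1009, -0.0, 0.0, -0.0]
[0.13, -0.0417, -0.0176, 0.1009, -0.0, 0.0, -0.0]
[0.13, -0.0394, -0.0259, 0.1009, -0.0, 0.0, -0.0]
[0.13, -0.0363, -0.0339, 0.1009, -0.0, 0.0, -0.0]
[0.13, -0.0324, -0.0415, 0.1009, -0.0, 0.0, -0.0]
[0.13, -0.0276, -0.0486, 0.1009, -0.0, 0.0, -0.0]
[0.13, -0.0222, -0.0553, 0.1009, -0.0, 0.0, -0.0]
[0.13, -0.016, -0.0613, 0.1009, -0.0, 0.0, -0.0]
[0.13, -0.0093, -0.0666, 0.1009, -0.0, 0.0, -0.0]
[0.13, -0.0021, -0.0712, 0.1009, -0.0, 0.0, -0.0]
[0.13, 0.0056, -0.0751, 0.1009, -0.0, 0.0, -0.0]
[-2.75567603e-01  2.49764797e-01  2.04531444e+00 -6.37860177e-04
  8.46651153e-01 -2.48361472e-01] 0.01149647304869519
```

View pics/t1.png

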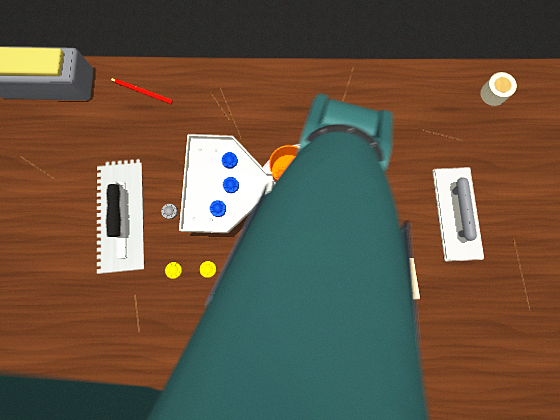

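The arm hides the turntable from the top camera, and it lags about one row behind its target. I'll go down into the yellow tub, letting it settle, and push around in an arc.

>>> step_arm(
  plan=[
    [[0.13,-0.042,0.017,0.03,0,0,0],[0.13,-0.042,0.017,0.055,0,0,0],[0.13,-0.042,0.017,0.08,0,0,0],[0.13,-0.042,0.017,0.1,0,0,0],[0.13,-0.042,0.017,0.1,0,0,0],[0.13,-0.043,0.008,0.1,0,0,0],[0.13,-0.044,-0.001,0.1,0,0,0],[0.13,-0.043,-0.009,0.1,0,0,0],[0.13,-0.042,-0.018,0.1,0,0,0],[0.13,-0.039,-0.026,0.1,0,0,0],[0.13,-0.036,-0.034,0.1,0,0,0],[0.13,-0.032,-0.0415,0.1,0,0,0],[0.13,-0.028,-0.0485,0.1,0,0,0],[0.13,-0.022,-0.0555,0.1,0,0,0],[0.13,-0.016,-0.0615,0.1,0,0,0],[0.13,-0.009,-0.0665,0.1,0,0,0],[0.13,-0.005,-0.069,0.1,0,0,0],[0.13,-0.002,-0.071,0.1,0,0,0],[0.13,-0.002,-0.071,0.1,0,0,0],[0.13,-0.002,-0.071,0.1,0,0,0]],
  ],
)

```text
time_s: 3.63
eef_pos: [0.4777, -0.1354, 0.0629]
eef_rot: [2.25, 2.189, -0.001]
wrist_force: [-0.5, -0.8, -0.3]
finger_gap: 0.0118
```

```bash
python3 - <<'E'
from go import *
for n in("top","scene","wrist"):
    im,W,c=grab(n); cv2.imwrite(f"pics/{n}2.png",im)
    M=masks(im)
    for k,mm in M.items():
        rim=mm&(abs(W[...,2]-.072)<.004)&(W[...,0]>.3)&(W[...,1]<.07)
        if rim.sum()>25:
            x=fitc(W[rim][:,:2]); d=x[:2]-AX; print(n,k,rim.sum(),x,np.degrees(np.arctan2(d[1],d[0])-np.pi/2-TH))
print(manip.get_state()['wrist_force'])
E
```

```text
top blue 83 [ 0.52267856 -0.01263098  0.04789586] 18.664599123083015
top orange 64 [ 0.62463292 -0.10982301  0.04785619] -101.4296794238092
scene blue 96 [ 0.52499354 -0.01245209  0.04809115] 17.094767320304108
scene orange 120 [ 0.62800361 -0.10937654  0.04786455] -100.60512275575084
scene yellow 88 [ 0.49196681 -0.15048507  0.04768846] -221.92123192368908
wrist blue 2542 [ 0.52289198 -0.01278538  0.04756413] 18.55523000296327
wrist orange 1455 [ 0.62541091 -0.10948469  0.04794764] -101.06937329423334
wrist yellow 1126 [ 0.49035013 -0.15005293  0.04813059] -222.95919400824633
[ 0.65430958  0.28264037 -0.15913042]
```

View pics/scene2.png

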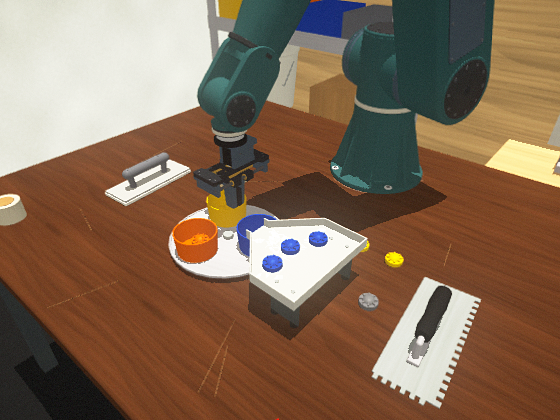

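View pics/wrist2.png

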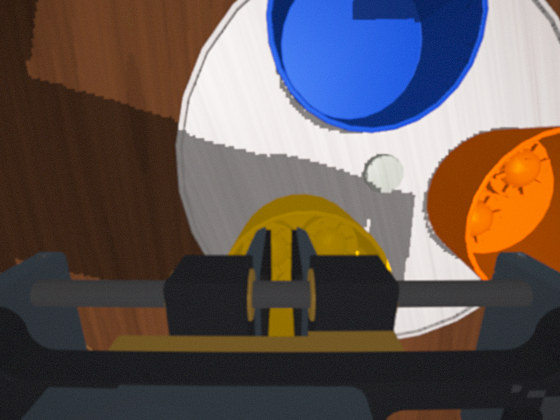

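The rotation works: the tub lags the fingers by about 15°, and about 18° remain. I'll continue the arc.

>>> step_arm(
  plan=[
    [[0.13,0.006,-0.0035,0,0,0,0],[0.13,0.011,-0.006,0,0,0,0],[0.13,0.016,-0.008,0,0,0,0],[0.13,0.02,-0.009,0,0,0,0],[0.13,0.0225,-0.01,0,0,0,0],[0.13,0.024,-0.0105,0,0,0,0],[0.13,0.024,-0.0105,0,0,0,0],[0.13,0.024,-0.0105,0,0,0,0]],
  ],
)

```text
time_s: 4.45
eef_pos: [0.4678, -0.1113, 0.0627]
eef_rot: [2.251, 2.189, -0.001]
wrist_force: [-1.5, -0.3, 0.8]
finger_gap: 0.0118
```

```bash
cat > ang.py <<'E'
from go import *
def ang():
    off=dict(blue=0,orange=-120,yellow=-240)
    for n in("top","scene","wrist"):
        im,W,c=grab(n); cs={}
        M=masks(im)
        for k,mm in M.items():
            rim=mm&(abs(W[...,2]-.072)<.004)&(W[...,0]>.3)&(W[...,1]<.07)
            if rim.sum()>40:
                x=fitc(W[rim][:,:2]); d=x[:2]-AX; cs[k]=x[:2]; print(n,k,rim.sum(),x.round(4),(np.degrees(np.arctan2(d[1],d[0])-np.pi/2-TH)-off[k]+180)%360-180)
        ks=list(cs)
        for i in range(len(ks)):
            for j in range(i):
                d=cs[ks[i]]-cs[ks[j]]; u=lambda k:np.array([-np.sin(np.radians(off[k])+TH),np.cos(np.radians(off[k])+TH)])
                e=u(ks[i])-u(ks[j]); print("  pair",ks[j],ks[i],np.degrees(np.arctan2(d[1],d[0])-np.arctan2(e[1],e[0])),np.linalg.norm(d))
        cv2.imwrite(f"pics/{n}_a.png",im)
E
python3 -c "
from ang import *
ang();rel([])"
```

```text
top blue 81 [ 0.547  -0.0096  0.0479] 1.6821649479295502
top orange 59 [ 0.6159 -0.1331  0.0475] 0.638767706730107
  pair blue orange 0.671892358268719 0.1414213660377729
scene blue 98 [ 0.5492 -0.0097  0.0481] 0.1541485913400038
scene orange 140 [ 0.6186 -0.1325  0.0479] 1.955771935694969
scene yellow 88 [ 0.4769 -0.1309  0.0479] 0.4004024169791194
  pair blue orange 0.973075578362762 0.14113757579685998
  pair blue yellow 0.6938300060772891 0.1411820501804163
  pair orange yellow 0.8489985339433831 0.14175520516892495
wrist blue 3288 [ 0.5473 -0.009   0.0478] 1.461030928666787
wrist orange 1271 [ 0.6165 -0.1321  0.0481] 1.455175049228103
wrist yellow 948 [ 0.4751 -0.1303  0.0481] -0.5952622596603305
  pair blue orange 0.8390238415860819 0.14127896553952798
  pair blue yellow 0.7401750063674548 0.14114031833485136
  pair orange yellow 0.740977159204268 0.1414206215679122
4.6 [ 0.4679 -0.1115  0.0627] [-0.9 -0.6  0.5]
```

>>> step_arm(
  plan=[
    [[0.13,0.0012,-0.0005,0,0,0,0],[0.13,0.0012,-0.0005,0,0,0,0],[0.13,0.0012,-0.0005,0,0,0,0],[0.13,-0.008,0.004,0,0,0,0],[0.13,-0.015,0.007,0,0,0,0],[0.13,-0.015,0.007,-0.03,0,0,0],[0.13,-0.015,0.007,-0.07,0,0,0],[0.13,-0.01,0.007,-0.1,0,0,0],[0.13,0.03,0.007,-0.1,0,0,0],[0.13,0.07,0.02,-0.1,0,0,0],[0.13,0.07,0.02,-0.1,0,0,0]],
  ],
)

```text
time_s: 5.52
eef_pos: [0.4918, -0.0384, 0.1637]
eef_rot: [2.248, 2.19, 0.002]
wrist_force: [-0.7, -0.7, -0.1]
finger_gap: 0.0116
```

```bash
cat > caps.py <<'E'
from ang import *
def caps(names=("top","scene","wrist")):
    for n in names:
        im,W,c=grab(n); M=masks(im); cv2.imwrite(f"pics/{n}_c.png",im)
        cap=(M['blue']&(W[...,2]>.086)&(W[...,2]<.11)&(W[...,0]>.4)).astype(np.uint8)
        k,l,st,ce=cv2.connectedComponentsWithStats(cap)
        for i in range(1,k):
            if st[i,4]>60:
                q=W[l==i]; q2=q[(q[:,2]>.0935)&(q[:,2]<.0985)][:,:2]  # rim top
                from tray import loc
                h=cv2.convexHull(q[:,:2].astype(np.float32)).reshape(-1,2)
                m=cv2.minEnclosingCircle(h)
                print(n,ce[i].round(),st[i,4],"tray",(loc([*T,TH],np.array([m[0]]))[0]*1000).round(1),(loc([*T,TH],q[:,:2]).mean(0)*1000).round(1),m[1])
E
python3 -c "
from caps import *
ang();caps();rel([])"
```

```text
top yellow 79 [ 0.475  -0.1257  0.0519] -3.5513625948115077
scene blue 45 [ 0.55   -0.0095  0.0481] -0.43515998294680003
scene orange 149 [ 0.6184 -0.1335  0.048 ] 1.2733830703308513
scene yellow 152 [ 0.4764 -0.1307  0.0482] 0.09052509996766389
  pair blue orange 0.3633042763775064 0.14158586800703082
  pair blue yellow 0.21591675787971443 0.14176315745989373
  pair orange yellow 0.35151972064428333 0.14199009538183818
wrist blue 842 [ 0.5485 -0.0084  0.0477] 0.641641944438561
wrist orange 730 [ 0.6164 -0.1328  0.0481] 1.01933471128973
wrist yellow 82 [ 0.4742 -0.1305  0.0496] -0.7681044883030381
  pair blue orange 0.12388672145907496 0.14171533703930198
  pair blue yellow 0.18026391304868788 0.14292315858652457
  pair orange yellow 0.5736535124877954 0.14220180385574135
top [229. 160.] 198 tray [ 58.9 104. ] [ 57.2 103. ] 0.01975523866713047
top [230. 185.] 205 tray [-3.8 97.1] [-4.9 96.2] 0.019401786848902702
top [218. 208.] 211 tray [-62.  124.5] [-63.2 122.9] 0.01968366838991642
scene [318. 237.] 155 tray [-59.6 125.5] [-56.4 127.2] 0.019721031188964844
scene [290. 245.] 161 tray [-1.5 97.4] [ 1.9 99.9] 0.02039347216486931
scene [272. 262.] 190 tray [ 60.8 106.1] [ 63.9 107.8] 0.019898846745491028
wrist [278.   4.] 340 tray [-61.5 112.2] [-61.4 108. ] 0.014028899371623993
wrist [363.  24.] 2558 tray [-2.8 98. ] [-4.3 95. ] 0.019546469673514366
wrist [453.  19.] 2209 tray [ 58.9 105.5] [56. 99.] 0.019987061619758606
5.8167 [ 0.4896 -0.043   0.1624] [ 0.3 -0.4  0.1]
```

View pics/wrist_c.png

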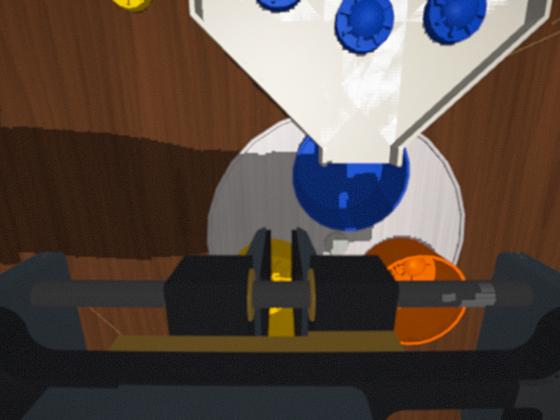

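```bash
python3 - <<'E'
from go import *
y=88.5
rel([(*tw(-.0027,.145),.162,y),(*tw(-.0027,.145),.101,y)])
E
```

```text
5.8167 [ 0.4896 -0.043   0.1624] [ 0.3 -0.4  0.1]
[0.13, 0.1927, 0.0555, 0.0, 0.0, 0.1, -0.2]
[0.13, 0.1928, 0.0555, 0.061, 0.0, 0.1, -0.2]
```

>>> step_arm(
  plan=[
    [[0.13,0.035,0.01,0,0,0,0],[0.13,0.075,0.02,0,0,0,0],[0.13,0.115,0.032,0,0,0,0],[0.13,0.155,0.045,0,0,0,0],[0.13,0.185,0.0525,0,0,0,0],[0.13,0.193,0.0555,0,0,0,0],[0.13,0.193,0.0555,0.03,0,0,0],[0.13,0.193,0.0555,0.05,0,0,0],[0.13,0.193,0.0555,0.06,0,0,0],[0.13,0.193,0.0555,0.06,0,0,0],[0.13,0.193,0.0555,0.06,0,0,0]],
  ],
)

```text
time_s: 6.73
eef_pos: [0.5509, 0.1473, 0.1021]
eef_rot: [2.255, 2.186, -0.003]
wrist_force: [0.5, -0.2, 0.8]
finger_gap: 0.0118
```

```bash
python3 - <<'E'
from caps import *
y=88.5
caps(("wrist","scene"))
print(manip.get_state()['wrist_force'])
rel([(*tw(-.0027,.130),.101,y),(*tw(-.001,.08),.101,y),(*tw(0,.04),.101,y),(*tw(0,.013),.101,y)])
E
```

```text
wrist [173. 265.] 277 tray [-66.8 137.1] [-70.1 139.5] 0.014214400202035904
wrist [281. 322.] 673 tray [ -4.3 101.7] [ -3.8 103.3] 0.01208568923175335
wrist [400. 318.] 204 tray [ 71.4 101. ] [ 73.6 102.5] 0.010416189208626747
scene [286. 250.] 62 tray [  9.7 100.6] [ 14.3 101.2] 0.015358191914856434
scene [272. 263.] 246 tray [ 61.7 106. ] [ 66.1 109.4] 0.02020474523305893
[0.83167136 0.12501544 0.6301408 ]
6.8333 [0.5516 0.1477 0.1032] [0.8 0.1 0.6]
[0.13, -0.0148, -0.0007, 0.0022, 0.1, 0.1, -0.2]
[0.13, -0.0648, 0.0012, 0.0023, 0.1, 0.1, -0.2]
[0.13, -0.1048, 0.0024, 0.0023, 0.1, 0.1, -0.2]
[0.13, -0.1318, 0.0025, 0.0024, 0.1, 0.1, -0.2]
```

View pics/wrist_c.png

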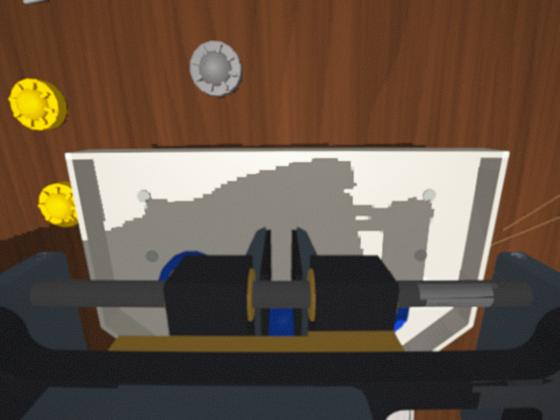

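View pics/scene_c.png

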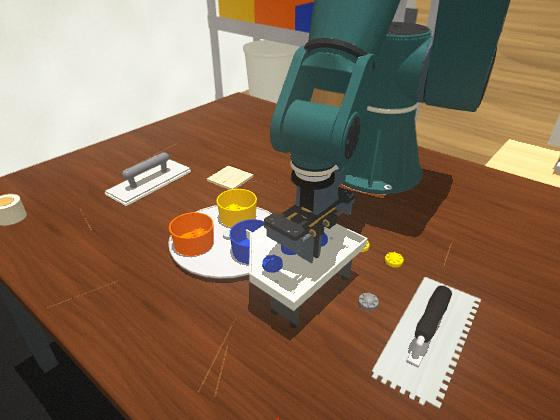

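The fingers stand behind the middle cap and are lined up with it: in the wrist view, blue shows in the finger gap at (281,322). I'll push it through the gate.

>>> step_arm(
  plan=[
    [[0.13,-0.008,-0.001,0.002,0,0,0],[0.13,-0.016,-0.0005,0.002,0,0,0],[0.13,-0.026,0,0.002,0,0,0],[0.13,-0.036,0.0005,0.002,0,0,0],[0.13,-0.046,0.001,0.002,0,0,0],[0.13,-0.056,0.001,0.002,0,0,0],[0.13,-0.066,0.0015,0.002,0,0,0],[0.13,-0.076,0.002,0.002,0,0,0],[0.13,-0.085,0.002,0.002,0,0,0],[0.13,-0.093,0.0025,0.002,0,0,0],[0.13,-0.1,0.0025,0.002,0,0,0],[0.13,-0.106,0.0025,0.002,0,0,0],[0.13,-0.112,0.0025,0.002,0,0,0],[0.13,-0.117,0.0025,0.002,0,0,0],[0.13,-0.122,0.0025,0.002,0,0,0],[0.13,-0.127,0.0025,0.002,0,0,0],[0.13,-0.131,0.0025,0.002,0,0,0],[0.13,-0.131,0.0025,0.002,0,0,0]],
  ],
)

```text
time_s: 8.33
eef_pos: [0.55, 0.0161, 0.1014]
eef_rot: [2.254, 2.185, 0.0]
wrist_force: [-0.2, 0.3, 0.2]
finger_gap: 0.0118
```

```bash
python3 - <<'E'
from caps import *
caps(("wrist","scene","top"))
rel([])
E
```

```text
wrist [162.  56.] 5139 tray [-60.6 125.6] [-59.2 124.8] 0.020056603476405144
wrist [394.  96.] 4608 tray [ 59.4 105.4] [ 57.6 105.6] 0.020023951306939125
scene [318. 237.] 153 tray [-59.3 125.6] [-56.2 127. ] 0.01942550018429756
scene [272. 262.] 204 tray [ 61.4 104.5] [ 64.9 107.8] 0.020252026617527008
8.4833 [0.5501 0.0168 0.1014] [-0.8  0.8 -0.6]
```

View pics/scene_c.png

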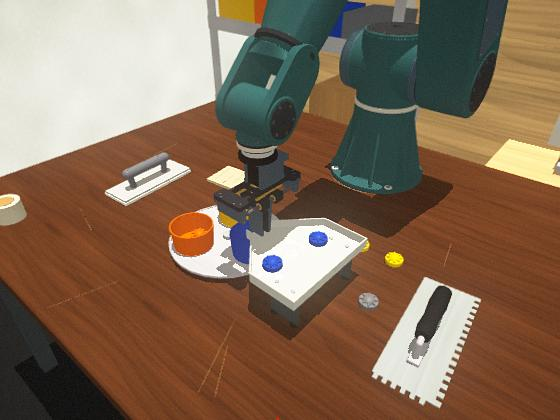

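View pics/wrist_c.png

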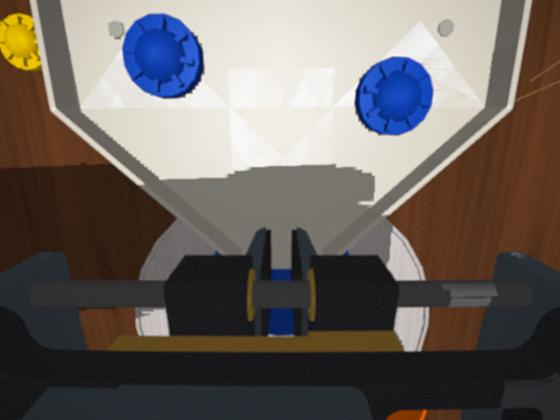

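The first cap is through, and the other two haven't moved. I'll plan the two side caps with a wall-clearance check.

```bash
cat > side.py <<'E'
from go import *
from tray import S
def path(A,sgn,th0=38,so=.040):
    A=np.array(A); A=A*[sgn,1]
    u=lambda t:np.array([np.sin(np.radians(t)),np.cos(np.radians(t))])
    u0=u(th0); r=.036
    L=(A[1]-.045)/u0[1]
    P=[]
    P.append((A+so*u0,th0)); 
    n=int(np.ceil(L/.010))
    for i in range(n+1): P.append((A-u0*L*i/n+r*u0,th0))
    e=A-u0*L
    ts=np.linspace(th0,0,8)[1:]
    for k,t in enumerate(ts):
        f=(k+1)/7; c=np.array([e[0]*(1-f)**1.5, e[1]-.022*f]); P.append((c+r*u(t),t))
    y=P[-1][0][1]
    for yy in np.arange(y-.006,.013,-.006): P.append((np.array([0,yy]),0))
    P.append((np.array([0,.013]),0))
    out=[]
    for p,t in P:
        mind=9
        for a in(-1,1):
            for b in(-1,1):
                q=p+a*.016*u(t)+b*.018*np.array([u(t)[1],-u(t)[0]])
                # inner wall clearance
                y=q[1]; w=.026 if y<.014 else min(.115,.026+(y-.014)*.089/.086)
                mind=min(mind,(w-abs(q[0]))*(.7 if .014<y<.1 else 1))
        out.append((p*[sgn,1],sgn*t,mind))
    return out
def show(A,sgn,z=.101,**k):
    pts=[];cl=[]
    for p,t,m in path(A,sgn,**k):
        pts.append((*tw(*p),z,88.5-t)); cl.append(round(m*1000,1))
    rel(pts,.1); print("clear",cl)
E
python3 -c "
from side import *
show((.0597,.1053),1)"
```

```text
8.4833 [0.5501 0.0168 0.1014] [-0.8  0.8 -0.6]
[0.1, 0.1233, 0.0837, 0.0004, 0.1, 0.0, 37.8]
[0.1, 0.1201, 0.0813, 0.0004, 0.1, 0.0, 37.8]
[0.1, 0.1126, 0.0754, 0.0004, 0.1, 0.0, 37.8]
[0.1, 0.105, 0.0696, 0.0004, 0.1, 0.0, 37.8]
[0.1, 0.0974, 0.0637, 0.0004, 0.1, 0.0, 37.8]
[0.1, 0.0899, 0.0579, 0.0004, 0.1, 0.0, 37.8]
[0.1, 0.0823, 0.052, 0.0004, 0.1, 0.0, 37.8]
[0.1, 0.0748, 0.0462, 0.0004, 0.1, 0.0, 37.8]
[0.1, 0.0672, 0.0403, 0.0004, 0.1, 0.0, 37.8]
[0.1, 0.0596, 0.0345, 0.0004, 0.1, 0.0, 37.8]
[0.1, 0.0584, 0.0291, 0.0004, 0.1, 0.0, 32.3]
[0.1, 0.057, 0.0237, 0.0004, 0.1, 0.1, 26.9]
[0.1, 0.0552, 0.0185, 0.0004, 0.1, 0.1, 21.5]
[0.1, 0.0531, 0.0134, 0.0004, 0.1, 0.1, 16.0]
[0.1, 0.0508, 0.0084, 0.0004, 0.1, 0.1, 10.6]
[0.1, 0.0481, 0.0038, 0.0004, 0.1, 0.1, 5.2]
[0.1, 0.0451, -0.0002, 0.0003, 0.1, 0.1, -0.2]
[0.1, 0.0391, -0.0002, 0.0004, 0.1, 0.1, -0.2]
[0.1, 0.0331, -0.0002, 0.0004, 0.1, 0.1, -0.2]
[0.1, 0.0271, -0.0001, 0.0004, 0.1, 0.1, -0.2]
[0.1, 0.0211, -0.0001, 0.0004, 0.1, 0.1, -0.2]
[0.1, 0.0151, -0.0001, 0.0004, 0.1, 0.1, -0.2]
[0.1, 0.0091, -0.0001, 0.0004, 0.1, 0.1, -0.2]
[0.1, 0.0031, -0.0, 0.0004, 0.1, 0.1, -0.2]
[0.1, -0.0009, -0.0, 0.0004, 0.1, 0.1, -0.2]
clear [np.float64(6.6), np.float64(9.1), np.float64(15.0), np.float64(20.9), np.float64(23.4), np.float64(22.0), np.float64(20.7), np.float64(19.4), np.float64(18.0), np.float64(16.7), np.float64(18.4), np.float64(20.1), np.float64(21.8), np.float64(23.3), np.float64(24.7), np.float64(25.8), np.float64(26.6), np.float64(22.3), np.float64(17.9), np.float64(13.6), np.float64(9.2), np.float64(8.0), np.float64(8.0), np.float64(8.0), np.float64(8.0)]
```

>>> step_arm(
  plan=[
    [[0.1,0.005,0,-0.02,0,0,0],[0.1,0.01,0,-0.05,0,0,5],[0.1,0.035,0.02,-0.06,0,0,11],[0.1,0.06,0.04,-0.06,0,0,17],[0.1,0.085,0.06,-0.06,0,0,23],[0.1,0.11,0.08,-0.06,0,0,29],[0.1,0.125,0.085,-0.06,0,0,35],[0.1,0.125,0.085,-0.06,0,0,37.8],[0.1,0.125,0.085,-0.06,0,0,37.8]],
  ],
)

```text
time_s: 9.23
eef_pos: [0.6389, 0.1404, 0.1611]
eef_rot: [2.841, 1.337, 0.001]
wrist_force: [0.2, 0.0, 0.7]
finger_gap: 0.009
```

```bash
python3 - <<'E'
from caps import *
caps(("wrist","top"))
from side import *
show((.0597,.1053),1,so=.042)
E
```

```text
wrist [281. 264.] 464 tray [ 63.4 113.7] [ 64.7 115.2] 0.01274156104773283
wrist [159. 323.] 657 tray [-59.9 134.7] [-56.1 135.2] 0.016731899231672287
top [233. 159.] 78 tray [60.5 96.9] [60.2 93.9] 0.01825881563127041
9.3333 [0.6384 0.1393 0.1612] [ 0.3 -0.7 -0. ]
[0.1, 0.0001, 0.0004, 0.0602, 0.1, 0.0, 0.1]
[0.1, -0.0059, 0.0004, 0.0602, 0.1, 0.0, 0.1]
[0.1, -0.0155, 0.0003, 0.0602, 0.1, 0.0, 0.1]
[0.1, -0.025, 0.0003, 0.0602, 0.1, 0.0, 0.1]
[0.1, -0.0346, 0.0003, 0.0602, 0.1, 0.0, 0.1]
[0.1, -0.0442, 0.0003, 0.0602, 0.1, 0.0, 0.1]
[0.1, -0.0537, 0.0003, 0.0602, 0.1, 0.0, 0.1]
[0.1, -0.0633, 0.0003, 0.0602, 0.1, 0.0, 0.1]
[0.1, -0.0729, 0.0003, 0.0602, 0.1, 0.0, 0.1]
[0.1, -0.0824, 0.0002, 0.0602, 0.1, 0.0, 0.1]
[0.1, -0.0867, -0.0033, 0.0602, 0.1, 0.0, -5.3]
[0.1, -0.0911, -0.0066, 0.0602, 0.1, 0.0, -10.8]
[0.1, -0.0957, -0.0097, 0.0602, 0.1, 0.0, -16.2]
[0.1, -0.1004, -0.0125, 0.0602, 0.1, 0.0, -21.6]
[0.1, -0.1053, -0.0149, 0.0602, 0.1, 0.1, -27.0]
[0.1, -0.1102, -0.017, 0.0602, 0.1, 0.1, -32.5]
[0.1, -0.1151, -0.0183, 0.0602, 0.1, 0.1, -37.9]
[0.1, -0.1198, -0.0147, 0.0602, 0.1, 0.1, -37.9]
[0.1, -0.1246, -0.011, 0.0602, 0.1, 0.1, -37.9]
[0.1, -0.1293, -0.0073, 0.0602, 0.1, 0.1, -37.9]
[0.1, -0.134, -0.0036, 0.0602, 0.1, 0.1, -37.9]
[0.1, -0.1388, 0.0001, 0.0602, 0.1, 0.1, -37.9]
[0.1, -0.1435, 0.0038, 0.0602, 0.1, 0.1, -37.9]
[0.1, -0.1482, 0.0075, 0.0602, 0.1, 0.1, -37.9]
[0.1, -0.1514, 0.0099, 0.0602, 0.1, 0.1, -37.9]
clear [np.float64(5.4), np.float64(9.1), np.float64(15.0), np.float64(20.9), np.float64(23.4), np.float64(22.0), np.float64(20.7), np.float64(19.4), np.float64(18.0), np.float64(16.7), np.float64(18.4), np.float64(20.1), np.float64(21.8), np.float64(23.3), np.float64(24.7), np.float64(25.8), np.float64(26.6), np.float64(22.3), np.float64(17.9), np.float64(13.6), np.float64(9.2), np.float64(8.0), np.float64(8.0), np.float64(8.0), np.float64(8.0)]
```

View pics/wrist_c.png

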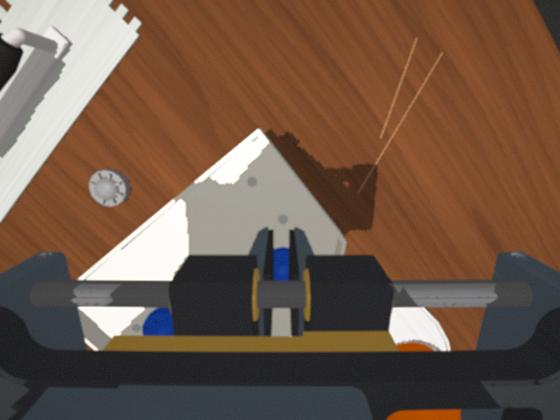

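View pics/top_c.png

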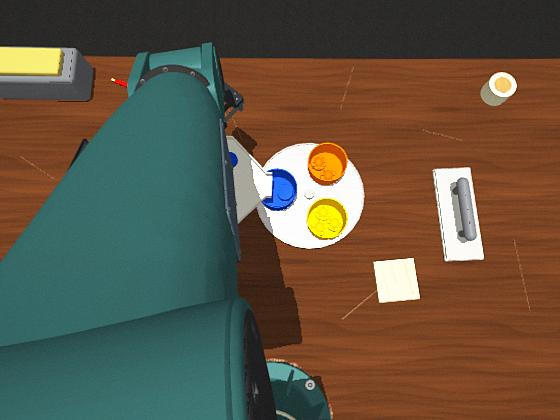

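The top view shows one cap in the blue tub at (283,190). Next I'll descend behind the +x side cap and sweep it toward the gate.

>>> step_arm(
  plan=[
    [[0.1,0,0.0005,0.02,0,0,0],[0.1,0,0.0005,0.04,0,0,0],[0.1,0,0.0005,0.055,0,0,0],[0.1,0,0.0005,0.0605,0,0,0],[0.1,0,0.0005,0.0605,0,0,0],[0.1,-0.006,0.0005,0.0605,0,0,0],[0.1,-0.0155,0.0005,0.0605,0,0,0],[0.1,-0.025,0.0005,0.0605,0,0,0],[0.1,-0.0345,0.0005,0.0605,0,0,0],[0.1,-0.044,0.0005,0.0605,0,0,0],[0.1,-0.0535,0.0005,0.0605,0,0,0],[0.1,-0.063,0.0005,0.0605,0,0,0],[0.1,-0.073,0.0005,0.0605,0,0,0],[0.1,-0.0825,0,0.0605,0,0,0],[0.1,-0.0825,0,0.0605,0,0,0]],
  ],
)

```text
time_s: 10.58
eef_pos: [0.5847, 0.0742, 0.1005]
eef_rot: [2.839, 1.341, -0.001]
wrist_force: [-0.2, -0.2, 0.3]
finger_gap: 0.0092
```

```bash
python3 - <<'E'
from caps import *
caps(("scene","top","wrist"))
from side import *
show((.0597,.1053),1)
E
```

```text
scene [318. 238.] 206 tray [-59.3 125.2] [-54.4 128.1] 0.020040566101670265
wrist [114. 267.] 1544 tray [-57.5 128.4] [-50.9 132. ] 0.019333675503730774
wrist [281. 322.] 515 tray [ 7.  40.1] [ 8.4 41.9] 0.013497598469257355
10.7333 [0.5863 0.0755 0.1008] [-0.3 -0.8 -0.6]
[0.1, 0.0804, 0.0002, -0.0002, 0.1, 0.0, 0.1]
[0.1, 0.0764, 0.0002, -0.0002, 0.1, 0.0, 0.1]
[0.1, 0.0669, 0.0002, -0.0002, 0.1, 0.0, 0.1]
[0.1, 0.0573, 0.0002, -0.0002, 0.1, 0.0, 0.1]
[0.1, 0.0477, 0.0001, -0.0002, 0.1, 0.0, 0.1]
[0.1, 0.0382, 0.0001, -0.0002, 0.1, 0.0, 0.1]
[0.1, 0.0286, 0.0001, -0.0002, 0.1, 0.0, 0.1]
[0.1, 0.019, 0.0001, -0.0002, 0.1, 0.0, 0.1]
[0.1, 0.0095, 0.0001, -0.0002, 0.1, 0.0, 0.1]
[0.1, -0.0001, 0.0001, -0.0002, 0.1, 0.0, 0.1]
[0.1, -0.0043, -0.0034, -0.0002, 0.1, 0.0, -5.3]
[0.1, -0.0087, -0.0068, -0.0002, 0.1, 0.0, -10.8]
[0.1, -0.0133, -0.0099, -0.0002, 0.1, 0.0, -16.2]
[0.1, -0.0181, -0.0127, -0.0002, 0.1, 0.0, -21.6]
[0.1, -0.023, -0.0151, -0.0002, 0.1, 0.0, -27.1]
[0.1, -0.0279, -0.0171, -0.0002, 0.1, 0.0, -32.5]
[0.1, -0.0328, -0.0185, -0.0002, 0.1, 0.1, -37.9]
[0.1, -0.0375, -0.0148, -0.0002, 0.1, 0.1, -37.9]
[0.1, -0.0422, -0.0111, -0.0002, 0.1, 0.1, -37.9]
[0.1, -0.047, -0.0074, -0.0002, 0.1, 0.1, -37.9]
[0.1, -0.0517, -0.0037, -0.0002, 0.1, 0.1, -37.9]
[0.1, -0.0564, -0.0001, -0.0002, 0.1, 0.1, -37.9]
[0.1, -0.0612, 0.0036, -0.0002, 0.1, 0.1, -37.9]
[0.1, -0.0659, 0.0073, -0.0002, 0.1, 0.1, -37.9]
[0.1, -0.0691, 0.0098, -0.0002, 0.1, 0.1, -37.9]
clear [np.float64(6.6), np.float64(9.1), np.float64(15.0), np.float64(20.9), np.float64(23.4), np.float64(22.0), np.float64(20.7), np.float64(19.4), np.float64(18.0), np.float64(16.7), np.float64(18.4), np.float64(20.1), np.float64(21.8), np.float64(23.3), np.float64(24.7), np.float64(25.8), np.float64(26.6), np.float64(22.3), np.float64(17.9), np.float64(13.6), np.float64(9.2), np.float64(8.0), np.float64(8.0), np.float64(8.0), np.float64(8.0)]
```

View pics/scene_c.png

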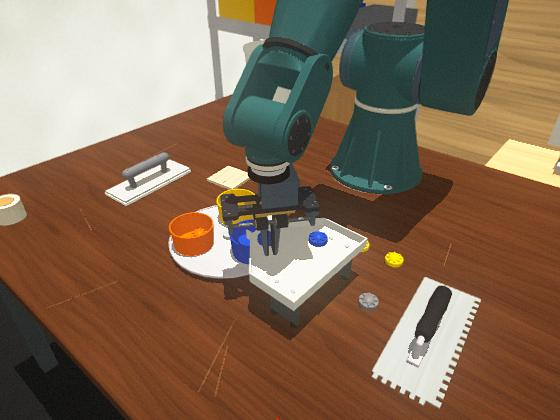

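View pics/wrist_c.png

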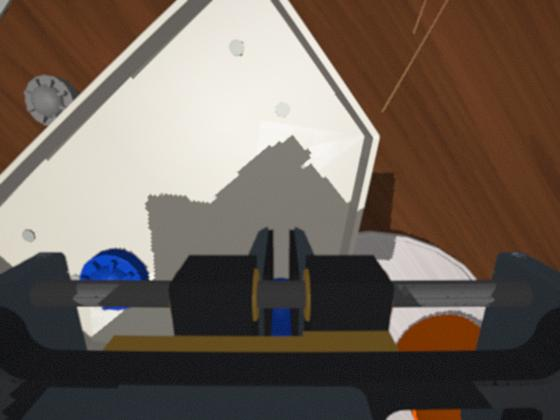

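Blue shows in the finger gap at (281,322), so the cap is still cradled and sits near tray (12,45). Next I'll pivot and push it straight out.

>>> step_arm(
  plan=[
    [[0.1,-0.0045,-0.0035,0,0,0,-5.3],[0.1,-0.0085,-0.007,0,0,0,-10.8],[0.1,-0.0135,-0.01,0,0,0,-16.2],[0.1,-0.018,-0.0125,0,0,0,-21.6],[0.1,-0.023,-0.015,0,0,0,-27],[0.1,-0.028,-0.017,0,0,0,-32.5],[0.1,-0.033,-0.0185,0,0,0,-38],[0.1,-0.0375,-0.015,0,0,0,-38],[0.1,-0.042,-0.011,0,0,0,-38],[0.1,-0.047,-0.0075,0,0,0,-38],[0.1,-0.0515,-0.0035,0,0,0,-38],[0.1,-0.0565,0,0,0,0,-38],[0.1,-0.061,0.0035,0,0,0,-38],[0.1,-0.066,0.0075,0,0,0,-38],[0.1,-0.069,0.01,0,0,0,-38],[0.1,-0.069,0.01,0,0,0,-38]],
  ],
)

```text
time_s: 12.07
eef_pos: [0.5503, 0.015, 0.1009]
eef_rot: [2.248, 2.191, 0.0]
wrist_force: [0.2, 1.1, 0.1]
finger_gap: 0.009
```

```bash
python3 - <<'E'
from caps import *
caps(("scene","top","wrist"))
rel([(*tw(-.0603-.0259,.1255+.0331),.16,88.5+38)])
E
```

```text
scene [318. 237.] 153 tray [-60.1 125.4] [-56.4 127. ] 0.019878463819622993
wrist [163.  54.] 5199 tray [-60.7 125.7] [-59.2 124.8] 0.020042013376951218
12.2167 [0.5503 0.0158 0.1008] [-0.2 -0.5 -0.1]
[0.13, 0.1457, -0.0862, -0.0595, 0.1, 0.1, -37.9]
```

View pics/scene_c.png

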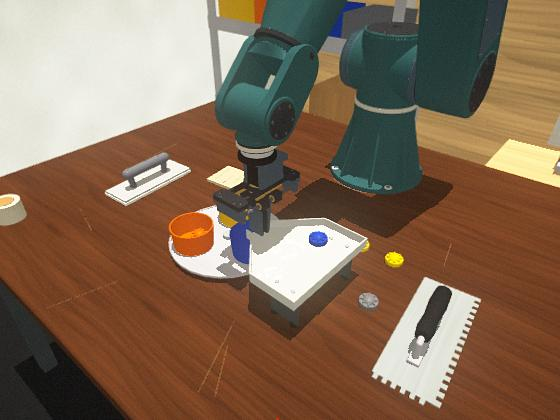

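View pics/wrist_c.png

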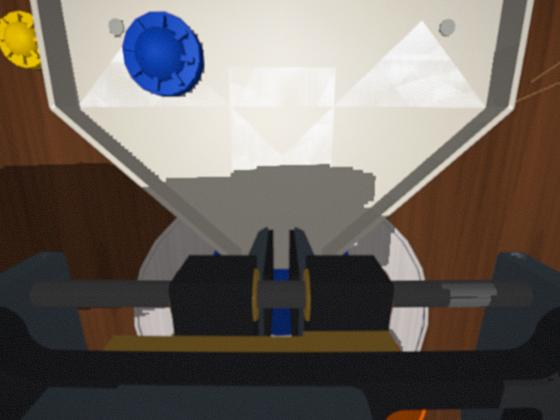

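```bash
python3 - <<'E'
from side import *
show((-.0604,.1256),-1,th0=32,so=.042)
E
```

```text
12.2167 [0.5503 0.0158 0.1008] [-0.2 -0.5 -0.1]
[0.1, 0.1484, -0.0827, -0.0005, 0.1, 0.1, -31.9]
[0.1, 0.1433, -0.0796, -0.0005, 0.1, 0.1, -31.9]
[0.1, 0.1352, -0.0745, -0.0005, 0.1, 0.1, -31.9]
[0.1, 0.1271, -0.0695, -0.0005, 0.1, 0.1, -31.9]
[0.1, 0.1191, -0.0645, -0.0004, 0.1, 0.1, -31.9]
[0.1, 0.111, -0.0594, -0.0004, 0.1, 0.1, -31.9]
[0.1, 0.1029, -0.0544, -0.0004, 0.1, 0.1, -31.9]
[0.1, 0.0949, -0.0494, -0.0004, 0.1, 0.1, -31.9]
[0.1, 0.0868, -0.0444, -0.0004, 0.1, 0.1, -31.9]
[0.1, 0.0787, -0.0393, -0.0003, 0.1, 0.1, -31.9]
[0.1, 0.0707, -0.0343, -0.0003, 0.1, 0.1, -31.9]
[0.1, 0.0626, -0.0293, -0.0003, 0.1, 0.1, -31.9]
[0.1, 0.0609, -0.0247, -0.0003, 0.1, 0.1, -27.4]
[0.1, 0.059, -0.0202, -0.0003, 0.1, 0.1, -22.8]
[0.1, 0.0568, -0.0158, -0.0003, 0.1, 0.1, -18.2]
[0.1, 0.0545, -0.0115, -0.0003, 0.1, 0.1, -13.6]
[0.1, 0.0519, -0.0074, -0.0002, 0.1, 0.1, -9.1]
[0.1, 0.0491, -0.0036, -0.0002, 0.1, 0.1, -4.5]
[0.1, 0.0461, -0.0002, -0.0002, 0.1, 0.1, 0.1]
[0.1, 0.0401, -0.0002, -0.0002, 0.1, 0.1, 0.1]
[0.1, 0.0341, -0.0002, -0.0002, 0.1, 0.1, 0.1]
[0.1, 0.0281, -0.0002, -0.0002, 0.1, 0.1, 0.1]
[0.1, 0.0221, -0.0002, -0.0002, 0.1, 0.1, 0.1]
[0.1, 0.0161, -0.0002, -0.0002, 0.1, 0.1, 0.1]
[0.1, 0.0101, -0.0002, -0.0002, 0.1, 0.1, 0.1]
[0.1, 0.0041, -0.0002, -0.0002, 0.1, 0.1, 0.1]
[0.1, 0.0001, -0.0002, -0.0002, 0.1, 0.1, 0.1]
clear [np.float64(8.6), np.float64(11.8), np.float64(16.8), np.float64(21.9), np.float64(26.9), np.float64(31.9), np.float64(32.5), np.float64(30.2), np.float64(27.8), np.float64(25.5), np.float64(23.2), np.float64(20.9), np.float64(22.0), np.float64(23.1), np.float64(24.1), np.float64(25.0), np.float64(25.8), np.float64(26.3), np.float64(26.6), np.float64(22.3), np.float64(17.9), np.float64(13.6), np.float64(9.2), np.float64(8.0), np.float64(8.0), np.float64(8.0), np.float64(8.0)]
```

>>> step_arm(
  plan=[
    [[0.1,0.005,0,-0.02,0,0,0],[0.1,0.01,0,-0.05,0,0,-5],[0.1,0.035,-0.02,-0.06,0,0,-11],[0.1,0.065,-0.04,-0.06,0,0,-17],[0.1,0.095,-0.06,-0.06,0,0,-23],[0.1,0.125,-0.075,-0.06,0,0,-29],[0.1,0.148,-0.083,-0.06,0,0,-32],[0.1,0.148,-0.083,-0.06,0,0,-32],[0.1,0.148,-0.083,-0.06,0,0,-32]],
  ],
)

```text
time_s: 12.97
eef_pos: [0.4705, 0.167, 0.1606]
eef_rot: [1.553, 2.728, -0.001]
wrist_force: [-0.0, -0.1, -0.6]
finger_gap: 0.009
```

```bash
python3 - <<'E'
from caps import *
caps(("wrist",))
from side import *
show((-.0604,.1256),-1,th0=32,so=.042)
E
```

```text
wrist [281. 264.] 450 tray [-66.  133.9] [-66.8 135.1] 0.012056676670908928
13.0167 [0.4709 0.1663 0.1606] [0.5 0.9 0.6]
[0.1, -0.0001, 0.0002, 0.0596, 0.0, 0.1, 0.1]
[0.1, -0.0061, 0.0002, 0.0596, 0.0, 0.1, 0.1]
[0.1, -0.0156, 0.0002, 0.0596, 0.0, 0.1, 0.1]
[0.1, -0.0251, 0.0002, 0.0596, 0.0, 0.1, 0.1]
[0.1, -0.0346, 0.0002, 0.0596, 0.0, 0.1, 0.1]
[0.1, -0.0441, 0.0002, 0.0597, 0.0, 0.1, 0.1]
[0.1, -0.0536, 0.0002, 0.0597, 0.0, 0.1, 0.1]
[0.1, -0.0631, 0.0002, 0.0597, 0.0, 0.1, 0.1]
[0.1, -0.0726, 0.0001, 0.0597, 0.0, 0.1, 0.1]
[0.1, -0.0821, 0.0001, 0.0597, 0.0, 0.1, 0.1]
[0.1, -0.0916, 0.0001, 0.0598, 0.0, 0.1, 0.1]
[0.1, -0.1012, 0.0001, 0.0598, 0.0, 0.1, 0.1]
[0.1, -0.105, 0.0031, 0.0598, 0.1, 0.1, 4.7]
[0.1, -0.1091, 0.0059, 0.0598, 0.1, 0.1, 9.2]
[0.1, -0.1132, 0.0085, 0.0598, 0.1, 0.1, 13.8]
[0.1, -0.1175, 0.0108, 0.0598, 0.1, 0.1, 18.4]
[0.1, -0.1218, 0.0129, 0.0598, 0.1, 0.1, 22.9]
[0.1, -0.1262, 0.0147, 0.0599, 0.1, 0.1, 27.5]
[0.1, -0.1306, 0.016, 0.0599, 0.1, 0.1, 32.1]
[0.1, -0.1357, 0.0128, 0.0599, 0.1, 0.1, 32.1]
[0.1, -0.1408, 0.0096, 0.0599, 0.1, 0.1, 32.1]
[0.1, -0.1459, 0.0064, 0.0599, 0.1, 0.1, 32.1]
[0.1, -0.151, 0.0032, 0.0599, 0.1, 0.1, 32.1]
[0.1, -0.156, 0.0001, 0.0599, 0.1, 0.1, 32.1]
[0.1, -0.1611, -0.0031, 0.0599, 0.1, 0.1, 32.1]
[0.1, -0.1662, -0.0063, 0.0599, 0.1, 0.1, 32.1]
[0.1, -0.1696, -0.0084, 0.0599, 0.1, 0.1, 32.1]
clear [np.float64(8.6), np.float64(11.8), np.float64(16.8), np.float64(21.9), np.float64(26.9), np.float64(31.9), np.float64(32.5), np.float64(30.2), np.float64(27.8), np.float64(25.5), np.float64(23.2), np.float64(20.9), np.float64(22.0), np.float64(23.1), np.float64(24.1), np.float64(25.0), np.float64(25.8), np.float64(26.3), np.float64(26.6), np.float64(22.3), np.float64(17.9), np.float64(13.6), np.float64(9.2), np.float64(8.0), np.float64(8.0), np.float64(8.0), np.float64(8.0)]
```

View pics/wrist_c.png

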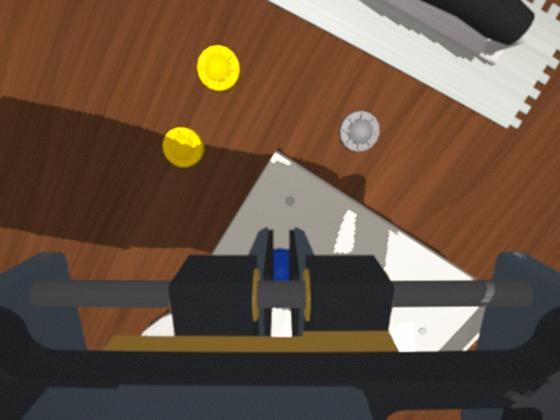

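The fingers are centred on the last cap, with blue in the gap at (281,264).

>>> step_arm(
  plan=[
    [[0.1,0,0,0.02,0,0,0],[0.1,0,0,0.04,0,0,0],[0.1,0,0,0.055,0,0,0],[0.1,0,0,0.0597,0,0,0],[0.1,0,0,0.0597,0,0,0],[0.1,-0.006,0,0.0597,0,0,0],[0.1,-0.0155,0,0.0597,0,0,0],[0.1,-0.025,0,0.0597,0,0,0],[0.1,-0.0345,0,0.0597,0,0,0],[0.1,-0.044,0,0.0597,0,0,0],[0.1,-0.0535,0,0.0597,0,0,0],[0.1,-0.063,0,0.0597,0,0,0],[0.1,-0.0725,0,0.0597,0,0,0],[0.1,-0.082,0,0.0597,0,0,0],[0.1,-0.0915,0,0.0597,0,0,0],[0.1,-0.101,0,0.0597,0,0,0],[0.1,-0.101,0,0.0597,0,0,0]],
  ],
)

```text
time_s: 14.43
eef_pos: [0.5234, 0.078, 0.1012]
eef_rot: [1.556, 2.726, -0.0]
wrist_force: [-0.3, -0.4, -0.3]
finger_gap: 0.0093
```

```bash
python3 - <<'E'
from caps import *
caps(("wrist",))
from side import *
show((-.0604,.1256),-1,th0=32,so=.042)
E
```

```text
wrist [281. 321.] 491 tray [-6.1 39.1] [-7.4 40.4] 0.013327185995876789
14.4833 [0.5228 0.0785 0.101 ] [-0.2  0.4  0. ]
[0.1, 0.1017, 0.0001, -0.0002, 0.0, 0.1, 0.0]
[0.1, 0.0957, 0.0001, -0.0002, 0.0, 0.1, 0.0]
[0.1, 0.0862, 0.0001, -0.0002, 0.0, 0.1, 0.0]
[0.1, 0.0767, 0.0001, -0.0001, 0.0, 0.1, 0.0]
[0.1, 0.0672, 0.0001, -0.0001, 0.0, 0.1, 0.0]
[0.1, 0.0577, 0.0001, -0.0001, 0.0, 0.1, 0.0]
[0.1, 0.0482, 0.0001, -0.0001, 0.0, 0.1, 0.0]
[0.1, 0.0387, 0.0001, -0.0001, 0.0, 0.1, 0.0]
[0.1, 0.0292, 0.0001, -0.0, 0.0, 0.1, 0.0]
[0.1, 0.0197, 0.0001, -0.0, 0.0, 0.1, 0.0]
[0.1, 0.0102, 0.0001, 0.0, 0.0, 0.1, 0.0]
[0.1, 0.0007, 0.0001, 0.0, 0.0, 0.1, 0.0]
[0.1, -0.0032, 0.003, 0.0, 0.1, 0.1, 4.6]
[0.1, -0.0072, 0.0058, 0.0001, 0.1, 0.1, 9.2]
[0.1, -0.0114, 0.0085, 0.0001, 0.1, 0.1, 13.8]
[0.1, -0.0156, 0.0108, 0.0001, 0.1, 0.1, 18.3]
[0.1, -0.02, 0.0129, 0.0001, 0.1, 0.1, 22.9]
[0.1, -0.0244, 0.0147, 0.0001, 0.1, 0.1, 27.5]
[0.1, -0.0288, 0.016, 0.0001, 0.1, 0.1, 32.0]
[0.1, -0.0339, 0.0128, 0.0001, 0.1, 0.1, 32.0]
[0.1, -0.039, 0.0096, 0.0001, 0.1, 0.1, 32.0]
[0.1, -0.044, 0.0065, 0.0001, 0.1, 0.1, 32.0]
[0.1, -0.0491, 0.0033, 0.0002, 0.1, 0.1, 32.0]
[0.1, -0.0542, 0.0001, 0.0002, 0.1, 0.1, 32.0]
[0.1, -0.0593, -0.0031, 0.0002, 0.1, 0.1, 32.0]
[0.1, -0.0644, -0.0063, 0.0002, 0.1, 0.1, 32.0]
[0.1, -0.0678, -0.0084, 0.0002, 0.1, 0.1, 32.0]
clear [np.float64(8.6), np.float64(11.8), np.float64(16.8), np.float64(21.9), np.float64(26.9), np.float64(31.9), np.float64(32.5), np.float64(30.2), np.float64(27.8), np.float64(25.5), np.float64(23.2), np.float64(20.9), np.float64(22.0), np.float64(23.1), np.float64(24.1), np.float64(25.0), np.float64(25.8), np.float64(26.3), np.float64(26.6), np.float64(22.3), np.float64(17.9), np.float64(13.6), np.float64(9.2), np.float64(8.0), np.float64(8.0), np.float64(8.0), np.float64(8.0)]
```

View pics/wrist_c.png

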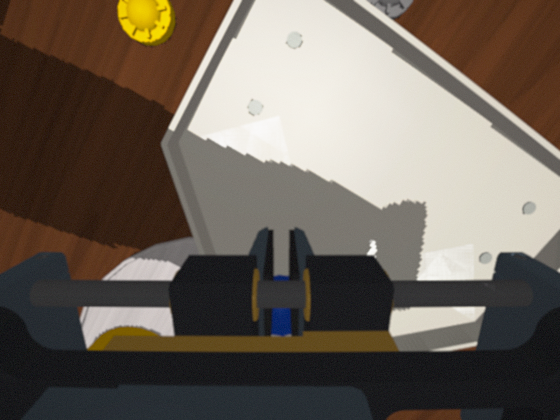

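The last cap is still cradled, with blue at (281,321). I'll pivot and push it out.

>>> step_arm(
  plan=[
    [[0.1,-0.003,0.003,0,0,0,4.6],[0.1,-0.007,0.006,0,0,0,9.2],[0.1,-0.0115,0.0085,0,0,0,13.8],[0.1,-0.0155,0.011,0,0,0,18.3],[0.1,-0.02,0.013,0,0,0,23],[0.1,-0.0245,0.0145,0,0,0,27.5],[0.1,-0.029,0.016,0,0,0,32],[0.1,-0.034,0.013,0,0,0,32],[0.1,-0.039,0.0095,0,0,0,32],[0.1,-0.044,0.0065,0,0,0,32],[0.1,-0.049,0.0035,0,0,0,32],[0.1,-0.054,0,0,0,0,32],[0.1,-0.0595,-0.003,0,0,0,32],[0.1,-0.0645,-0.0065,0,0,0,32],[0.1,-0.068,-0.0085,0,0,0,32],[0.1,-0.068,-0.0085,0,0,0,32]],
  ],
)

```text
time_s: 15.82
eef_pos: [0.55, 0.0149, 0.1012]
eef_rot: [2.248, 2.191, 0.0]
wrist_force: [0.6, 0.2, 0.3]
finger_gap: 0.0091
```

>>> step_arm(
  plan=[
    [[0.1,0.005,0,-0.02,0,0,0],[0.1,0.01,0,-0.05,0,0,0],[0.1,0.04,0,-0.09,0,0,0],[0.1,0.08,0,-0.11,0,0,0],[0.1,0.12,0,-0.12,0,0,0],[0.1,0.16,0,-0.12,0,0,0],[0.1,0.2,0,-0.12,0,0,0],[0.1,0.24,0,-0.12,0,0,0],[0.1,0.27,0,-0.12,0,0,0],[0.1,0.3,0,-0.12,0,0,0],[0.1,0.3,0,-0.12,0,0,0]],
  ],
)

```text
time_s: 16.73
eef_pos: [0.5574, 0.3195, 0.2208]
eef_rot: [2.245, 2.194, 0.002]
wrist_force: [0.3, 0.7, 0.2]
finger_gap: 0.0094
```

```bash
python3 - <<'E'
from caps import *
caps(("top","scene"));ang();rel([])
im,W,c=grab("top"); cv2.imwrite("pics/z.png",cv2.resize(im[130:260,170:370],None,fx=4,fy=4,interpolation=cv2.INTER_CUBIC))
E
```

```text
top blue 119 [ 0.5477 -0.0095  0.0479] 1.1501589989495073
top orange 106 [ 0.6151 -0.1337  0.0478] -0.04832004538576484
top yellow 152 [ 0.4745 -0.1307  0.048 ] -0.5732589561003465
  pair blue orange -0.03540914146365447 0.14136705364771127
  pair blue yellow 0.3353454360400217 0.14161850624034159
  pair orange yellow 0.23881169150947248 0.14069929094065936
scene blue 65 [ 0.5496 -0.0095  0.0483] -0.15395460558062268
scene orange 156 [ 0.6184 -0.1332  0.0479] 1.4362676865029584
scene yellow 139 [ 0.4763 -0.1306  0.0481] -0.024818058753027117
  pair blue orange 0.5626699504227615 0.14152324479681627
  pair blue yellow 0.2866486013771774 0.141491322040589
  pair orange yellow 0.4135275547230886 0.1420972520656843
16.9833 [0.5575 0.314  0.2206] [ 0.4 -0.7  0.1]
```

View pics/z.png

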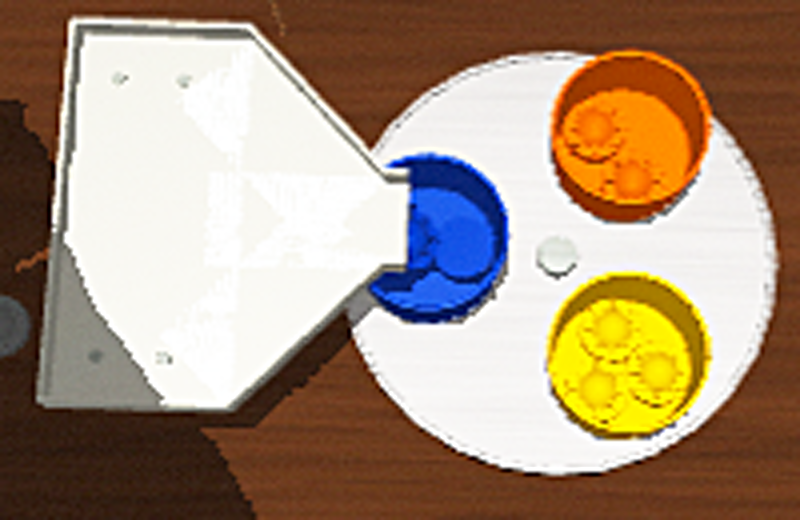

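View pics/scene_a.png

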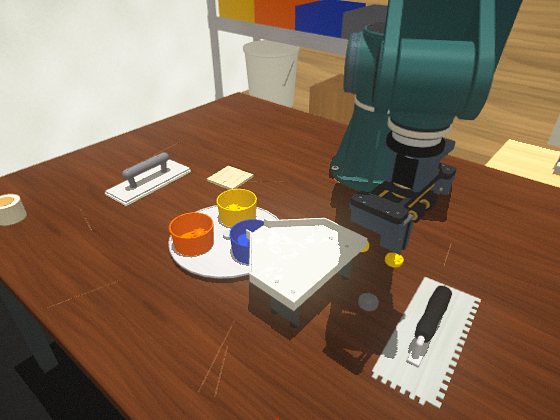

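The tray is empty, and caps show in the blue tub at about (460,245) of the crop, partly under the spout. A depth check of the tub's contents comes before hand-in.

```bash
python3 - <<'E'
from caps import *
for n in("top","scene"):
    im,W,c=grab(n)
    d=np.hypot(W[...,0]-.548,W[...,1]+.0095)
    m=(d<.040)&(W[...,2]<.082)
    z=W[m][:,2]; print(n,m.sum(),np.histogram(z,bins=[.01,.024,.03,.036,.043,.05,.06,.07,.08]))
    b=masks(im)['blue']&(W[...,0]>.3); o=b&(np.hypot(W[...,0]-.548,W[...,1]+.0095)>.055); print("blue elsewhere",o.sum())
im=grab("top")[0]
u=im[160:220,255:310]; u=cv2.convertScaleAbs(u,alpha=1.6); cv2.imwrite("pics/tub.png",cv2.resize(u,None,fx=9,fy=9,interpolation=cv2.INTER_CUBIC))
s=grab("scene")[0][205:275,215:285]; cv2.imwrite("pics/tubs.png",cv2.resize(cv2.convertScaleAbs(s,alpha=1.6),None,fx=7,fy=7,interpolation=cv2.INTER_CUBIC))
E
```

```text
top 560 (array([231,  20,  16, 152,  44,  67,  23,   0]), array([0.01 , 0.024, 0.03 , 0.036, 0.043, 0.05 , 0.06 , 0.07 , 0.08 ]))
blue elsewhere 3
scene 126 (array([ 0,  0, 13, 82,  5,  5,  0,  1]), array([0.01 , 0.024, 0.03 , 0.036, 0.043, 0.05 , 0.06 , 0.07 , 0.08 ]))
blue elsewhere 0
```

View pics/tub.png

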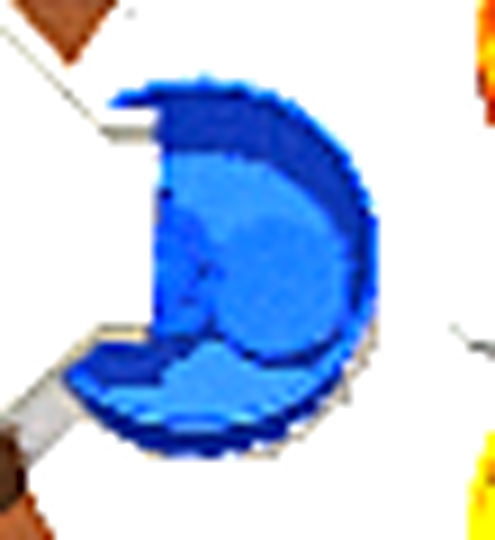

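View pics/tubs.png

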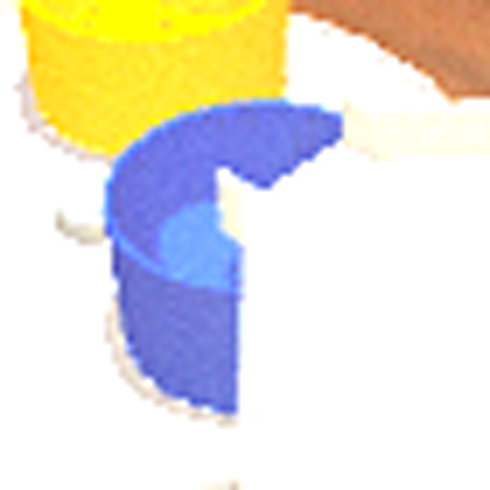

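One cap lies flat with its top at about z=0.040. The spout hides the rest of the tub, so I'll look from the turntable side with the wrist camera.

>>> step_arm(
  plan=[
    [[0.1,-0.03,0,0,0,0,0],[0.1,-0.07,0,0,0,0,0],[0.1,-0.11,0,0,0,0,0],[0.1,-0.15,0,0,0,0,0],[0.1,-0.19,0,0,0,0,0],[0.1,-0.23,0,0,0,0,0],[0.1,-0.27,0,0,0,0,0],[0.1,-0.31,0,0,0,0,0],[0.1,-0.35,0,0,0,0,0],[0.1,-0.39,0,0,0,0,0],[0.1,-0.43,0,0,0,0,0],[0.1,-0.47,0,0,0,0,0],[0.1,-0.47,0,0,0,0,0],[0.1,-0.47,0,0,0,0,0]],
  ],
)

```text
time_s: 18.4
eef_pos: [0.5448, -0.1575, 0.2216]
eef_rot: [2.253, 2.185, 0.001]
wrist_force: [1.4, 0.1, -0.4]
finger_gap: 0.0089
```

```bash
python3 - <<'E'
from caps import *
im,W,c=grab("wrist"); cv2.imwrite("pics/w9.png",im)
V=c[2]; print("cam",-V[:3,:3].T@V[:3,3],V[2,:3]); rel([])
E
```

```text
cam [ 0.54593099 -0.07733329  0.38002022] [-0.00563059 -0.2798503  -0.96002714]
18.45 [ 0.5448 -0.1561  0.2215] [0.6 0.9 0.5]
```

View pics/w9.png

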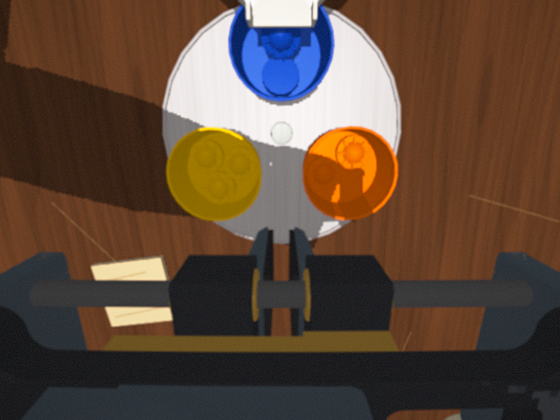

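>>> step_arm(
  plan=[
    [[0.1,-0.02,0,0,0,6,0],[0.1,-0.04,0,0,0,12,0],[0.1,-0.06,0,0,0,18,0],[0.1,-0.08,0,0,0,24,0],[0.1,-0.09,0,0,0,30,0],[0.1,-0.1,0,0,0,35,0],[0.1,-0.1,0,0,0,35,0],[0.1,-0.1,0,0,0,35,0]],
  ],
)

```text
time_s: 19.12
eef_pos: [0.5419, -0.2557, 0.2208]
eef_rot: [-1.904, -1.849, -0.599]
wrist_force: [0.1, 0.4, 0.1]
finger_gap: 0.0089
```

```bash
python3 - <<'E'
from caps import *
im,W,c=grab("wrist"); cv2.imwrite("pics/w10.png",im)
V=c[2]; print("cam",-V[:3,:3].T@V[:3,3],V[2,:3]); rel([])
q=project([[.548,-.01,.04]],c)[0].astype(int);print(q)
x,y=max(q[0]-60,0),max(q[1]-60,0)
cr=im[y:y+120,x:x+120]; cv2.imwrite("pics/w10c.png",cv2.resize(cv2.convertScaleAbs(cr,alpha=1.5),None,fx=5,fy=5,interpolation=cv2.INTER_CUBIC))
d=np.hypot(W[...,0]-.548,W[...,1]+.0095); m=(d<.041)&(W[...,2]<.079)
print(np.histogram(W[m][:,2],bins=[.01,.024,.03,.036,.043,.05,.06,.07,.08]))
from tray import loc
hi=m&(W[...,2]>.045); q=W[hi]; print(q.min(0),q.max(0),np.median(q,0))
E
```

```text
cam [ 0.54014898 -0.28152614  0.39574719] [ 0.00999815  0.32143315 -0.94687949]
19.1667 [ 0.542  -0.2551  0.2213] [ 0.1 -0.4  0.3]
[280 107]
(array([512,  19,  29, 245, 128, 404, 135,   1]), array([0.01 , 0.024, 0.03 , 0.036, 0.043, 0.05 , 0.06 , 0.07 , 0.08 ]))
[ 0.52903778 -0.01557673  0.04506008] [0.56984186 0.02106497 0.07886183] [ 0.5483487  -0.00095234  0.0563817 ]
```

View pics/w10c.png

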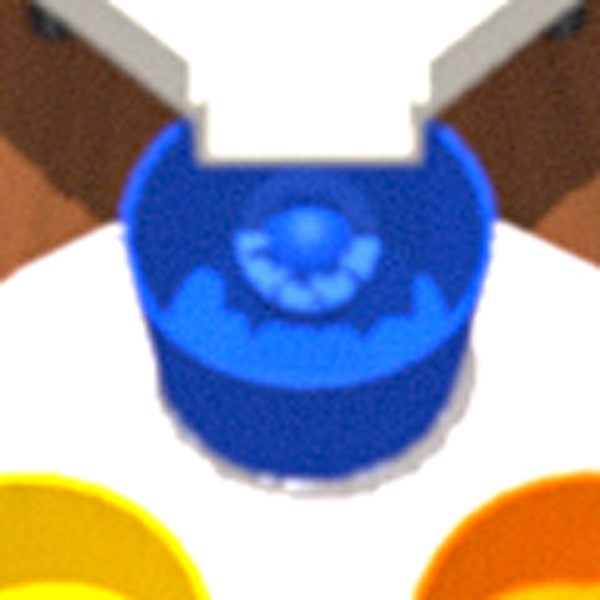

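```bash
python3 - <<'E'
from workcell import manip
print(manip.get_state()['qvel'].round(3)); print(manip.finish_job())
E
```

```text
[ 0.015 -0.021  0.006 -0.002 -0.002  0.001]
the job is handed in; nothing more can be done
None
```

I turned the turntable until the blue tub stood under the spout, then swept the three caps out through the gate one at a time, and handed the job in at about 19 s of the 67 s allowed. I turned it by pushing the inside of the yellow tub wall with the fingertips.

**What the last checks showed:**
- **Turntable:** it sits about 0.3° from square. The individual estimates ranged from about 0° to 0.6°.
- **Tray and surroundings:** the tray is empty and no blue cap shows anywhere outside the blue tub.
- **Forces:** the wrist force read at most about 1.5 N at the checks I took, and the robot was clear of everything at hand-in.
- **Other items:** the trowel, grout float, tile sample and the look-alike caps looked unmoved in the pictures, but I did not measure them.

**Not fully confirmed:** I could make out only two of the three caps in the tub. One lies flat, and one leans on the pile with its top at about z = 70 mm, below the 73 mm rim. The third is hidden under that one or behind the spout. I count it as in the tub because it left through the gate and shows nowhere else.

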